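Reset the tripped cut-out of a dry-block vial heater

ROBOT

A 6-joint arm with a two-finger parallel gripper is mounted at the origin on a cart in front of the work surface, level with it; the furniture and walls round the work are solid. World frame = base frame: x ahead of the robot, y to its left, z up, the work surface at z = 0. Lengths are in m, angles in rad, forces in N, time in s.
With the tool pointing down it reaches from about 0.375 to 0.975 m from the base axis. Payload 3.8 kg.
Tool frame: the origin (TCP) lies between the finger pads; the fingertips stand robot.nose_length ahead of it and the grasp point (between the pads) lies 6 mm ahead of it (robot.nose_length is the distance from the TCP to the fingertips, in m); z points along the fingers, y is the line along which they close (so a half turn about z gives the same grasp; the last joint's range is limited). The gripper opens to 85 mm and grips with 20 to 120 N. Pads are 22 mm wide; open, the fingers measure 114 mm over their backs; the gripper's body (76 mm by 85 mm) begins 54 mm behind the grasp point. The pads swing forward as they close: fully open they stand 13 mm farther back than shut.
Start: joints at [-1.267, 0.264, 1.604, -0, 1.274, -0.037], TCP at [0.226, -0.636, 0.227] pointing down, gripper open.
Joint ranges: [-2.63, 2.63], [-0.94, 2.18], [0.31, 2.57], [-1.31, 4.45], [0, 2.66], [-2.55, 2.55]. Speed limits (rad/s): [2.57, 2.57, 3.14, 3.14, 3.14, 3.14].

INTERFACE

Orientations are given as a rotation vector (axis times angle).
In Python, from cell import robot gives the robot as it stands.
- The arm moves only by the tool jog_arm, never from a script. Its argument "motion" is a list of rows, each an object with "fingers": the opening, from -1 (shut) to 1 (fully open), so that 0 is half open; "translation": the shift along the tool's x, y, z in mm, a list of three; "turn": the turn about the tool's z in units of 5 degrees (1.0 is 5 degrees). In form: [{"fingers": fingers, "translation": [dx, dy, dz], "turn": turn}, ...]. A call has exactly 10 rows; each row is the pose to reach, as a shift and turn from the pose commanded when the call began, along the tool's axes at that moment; what a row does not reach only later rows make up. A row lasts 1/12 s, in which the tool goes at most 41.7 mm and 7.16 degrees, less where a joint would pass 70% of its speed; a pose out of reach is approached as far as the arm can. A call with a gripper value outside its range is refused whole. The fingers move at their own pace and stop on an object; "newtons" is the grip in N (left out, the last holds). Time passes only in rows, so rows that repeat a pose let the fingers close, or fill a call up. It gives the time, the measured TCP pose, the force, the opening and the grip force at its end, in the units of the state.
- robot.get_state(): the state, without advancing time (a new reading comes with each control period).
- robot.grab_frame(name): name is "scene" or "top" or "wrist"; returns a dict with "frame" (480x640x3 uint8, red, green, blue), "vfov" (degrees; the focal length in pixels is half the picture's height over the tangent of half this angle, whatever the lens; pixels are square), "cx", "cy" (the principal point, pixels), "dist" ([k1, k2, p1, p2, k3] as OpenCV has them; the pictures are not rectified), "rvec" (rotation vector, rad) and "tvec" (3), from world to camera coordinates, as OpenCV has them; the wrist camera has in their place "T_tool_cam" (4x4, takes a point from camera to tool coordinates, whose origin is the TCP and whose axes are the flange's). Camera axes: x right, y down, z forward; pixel columns grow to the right and rows downward; lengths in m; the calibration is good to about 2 mm. A picture is of the moment at which its call begins: read the wrist's pose just before it. There is no depth.
- robot.close_job(): hands the job in; it is judged then, once.
Trained networks look in a picture, given as the dict that the camera call returned (one of the last four; its "shot" number tells which), for a name from the list of things; names that differ only in an ending like _2 or _b are one class to them, and where a whole thing is asked for, a point or a joint stands for the part that bears it (a point fixed in the world has none). Each returns a list of dicts, best first, with "score" (0 to 1); they miss things now and then, are a little off and sometimes report something else, mostly with a low value. They report only what shows in the picture. A call takes as long as a camera call.
- robot.spot_in(target, picture): "point" ([x, y, z] in m, in the coordinates of the camera as it stood for that picture, good to about 4 mm: the middle of the surface that is visible of it).
- robot.trace(target, picture): "mask" (480x640 bool, what is visible of it).
- robot.mark_of(target, picture): "point" ([x, y, z] in m, in the coordinates of the camera as it stood for that picture, good to about 4 mm: a listed point, or the origin of a listed thing).
The state is a dict: "clock": time; "joint_positions": joint angles; "joint_vel": joint speeds; "joint_efforts": joint torques, N m; "tcp_pos": TCP position; "tcp_rot": TCP orientation; "contact_force": force on the tool from outside, world axes, zero at the start; "ft_torque": the same for the moment, N m; "finger_gap": finger opening in m; "grasp_force": force on a finger pad.
Only numpy, scipy, OpenCV 4.12 (cv2) and the standard library are available. Lean on these libraries where they do the work, as an engineer would, in place of code of your own. Each camera call takes 0.05 s, during which the arm holds its last target. There are 200 camera calls.

TASK

The over-temperature cut-out of the vial heater has tripped: switch the heater off by pressing down the front half of its black rocker, reach a fingertip into the front finger well and push the popped-up reset key fully down so that it stays down, then switch the heater on again by pressing the rear half of the rocker fully down. Nothing has to be picked up: do not press the calibration key in the rear well, and leave the vials in the block and the beaker, jar and rack beside the heater where they stand.

Things in the scene. Friction and masses are not known exactly. Their poses are not given: they have to be found in the camera images.
- heater: dry-block vial heater, white, fixed to the bench, 112 (x, depth) x 250 (y, width) x 86 mm high; origin at the centre of its underside, z up; its front with the display faces -x, to the robot. Flat deck 86 mm above the bench: at +y a metal block with 12 vial holes, at y = -22 mm two equal finger wells (front x = -24.5, rear x = +24.5 mm), at the right end a power rocker (x = +10, y = -86 mm)
- power_switch (a joint): rocker angle, rad: +0.20 on (rear half down), -0.20 off (front half down); starts on, stays where left, needs about 4 N at mid-half. Black paddle 52 mm (heater x) by 26 mm (y), pivot 7 mm above the deck, in a 3 mm high bezel. Its halves form a V: the pressed half lies level 7 mm above the deck, the other rises by 0.4 rad to its outer end 17 mm above the deck
- switch_front (a point): point on the upper face of the rocker's front half, 15 mm in front of its pivot; moves with the rocker: 13 mm above the deck while it is on, 7 mm above the deck when fully off
- switch_rear (a point): point on the upper face of the rocker's rear half, 15 mm behind its pivot; moves with the rocker: 7 mm above the deck when fully on, 13 mm above the deck while it is off
- reset_key (a joint): travel of the cut-out's reset key, m: 0 = popped up (tripped), 0.006 = fully down (reset). A round black key, 16 mm across, in the middle of the front well; it moves straight down, needs about 4 N, and stays where it is pushed
- reset_top (a point): centre of the reset key's top face; 15 mm below the deck when popped up, 21 mm when fully down
- reset_mouth (a point): centre of the mouth of the front well, level with the deck. The well is a rectangle, 32 mm along the heater's x by 46 mm along its y, 26 mm deep, with upright walls; the shut fingertips (or one finger) fit in when turned with their long side along the heater's y
- cal_key (a joint): travel of the calibration key in the rear well, m: 0 = up, 0.006 = fully down; it springs back. Same look and size as the reset key; not to be pressed
- cal_mouth (a point): centre of the mouth of the rear well (same size as the front one), level with the deck; leave it alone
- gc_corner (a point): front left edge of the gas chromatograph, the tall fixed instrument at the right, 0.1 m above the bench: it fills everything at greater x and smaller y, to more than 0.45 m high, so draw the arm back and pass in front of it
- sampler_corner (a point): front right edge of the headspace sampler, the tall fixed instrument behind the heater, 0.1 m above the bench: it fills everything at greater x and greater y (to y = 0.37 m), 0.48 m high
- vial_0: loose 2 ml screw-cap vial, 12 mm across, 32 mm tall, standing in the block's front right corner hole, its cap about 10 mm proud of the block; origin at the centre of its underside; leave it alone
- vial_1: loose 2 ml screw-cap vial, 12 mm across, 32 mm tall, standing in the block's rear row, its cap about 10 mm proud of the block; origin at the centre of its underside; leave it alone
- vial_3: loose 2 ml screw-cap vial, 12 mm across, 32 mm tall, standing in the block's middle row, its cap about 10 mm proud of the block; origin at the centre of its underside; leave it alone
- vial_6: loose 2 ml screw-cap vial, 12 mm across, 32 mm tall, standing in the block's front left corner hole, its cap about 10 mm proud of the block; origin at the centre of its underside; leave it alone
- beaker: loose empty clear beaker, 51 mm across, 68 mm tall, a little to the right of the heater; origin at the centre of its underside; leave it alone
- septa_jar: loose white jar with a screw lid, 53 mm across, 50 mm tall, to the right of the beaker; origin at the centre of its underside; leave it alone
- vial_rack: loose flat rack for vials, 66 x 124 x 25 mm, empty, to the left of the heater; origin at the centre of its underside; leave it alone

How it is judged:
By the outcome, as a careful person would: the job done as asked, in the order asked, and still so for the second after the job is handed in, with the robot touching nothing.
It also fails if it takes over 42 s, if anything falls off the work surface, if the arm or the gripper's body presses on something with over 40 N, if the wrist force passes 120 N, or if a joint passes its speed limit or range.

## Working session

There is one attempt and no reset: what is moved stays moved. The work goes in short steps, Python scripts to look and compute and a tool call to move; the robot and the scene stay as the last step left them, time stands still between calls to the robot, and variables do not carry over. Pictures are saved under pics/ and viewed, at most 14 in all, crops included, and the job is handed in when it is done.

Besides the shell and the picture viewer there is one more tool, called by a JSON object that holds its "op" and its "data". jog_arm: Moves the arm, as the interface text tells. Its arguments: {"type":"object","properties":{"motion":{"type":"array","items":{"type":"object","properties":{"fingers":{"type":"number"},"translation":{"type":"array","items":{"type":"number"}},"turn":{"type":"number"}}}},"newtons":{"type":"number"}},"required":["motion"]}

```bash
mkdir -p pics; cat > h.py <<'E'
import numpy as np, cv2
from cell import robot
R=lambda v: cv2.Rodrigues(np.array(v,float))[0]
def w(pic,p,st=None):
    p=np.array(p)
    if 'rvec' in pic: return R(pic['rvec']).T@(p-np.array(pic['tvec']).ravel())
    T=np.array(pic['T_tool_cam']); q=T[:3,:3]@p+T[:3,3]
    return R(st['tcp_rot'])@q+np.array(st['tcp_pos'])
def look(name,targets,fn=None):
    st=robot.get_state(); pic=robot.grab_frame(name)
    if fn: cv2.imwrite(fn,pic['frame'][:,:,::-1])
    for t in targets:
        for d in robot.mark_of(t,pic)[:1]: print(name,t,round(d['score'],2),w(pic,d['point'],st).round(4))
    return st,pic
E
python3 - <<'E'
from h import *
s=robot.get_state();print({k:np.round(v,3) for k,v in s.items()},robot.nose_length)
T=['heater','switch_front','switch_rear','reset_top','reset_mouth','cal_mouth','gc_corner','sampler_corner','beaker','septa_jar','vial_0','vial_6','vial_rack']
look('top',T,'pics/top.png');look('scene',T,'pics/scene.png')
E
```

```text
{'clock': np.float64(0.0), 'joint_positions': array([-1.267,  0.265,  1.605,  0.   ,  1.274, -0.037]), 'joint_vel': array([ 0.001, -0.002,  0.001,  0.   ,  0.   ,  0.001]), 'joint_efforts': array([-1.0000e-03, -5.1511e+01, -3.6731e+01, -0.0000e+00,  1.3000e-02,
       -0.0000e+00]), 'tcp_pos': array([ 0.225, -0.635,  0.226]), 'tcp_rot': array([-3.094, -0.532,  0.   ]), 'contact_force': array([-0.169,  0.08 ,  0.329]), 'ft_torque': array([0.018, 0.035, 0.031]), 'grasp_force': np.float64(0.0), 'finger_gap': np.float64(0.085)} 0.025
top heater 0.58 [0.4737 0.1643 0.0039]
top switch_front 0.64 [0.4759 0.0753 0.1003]
top switch_rear 0.64 [0.506  0.0812 0.0963]
top reset_top 0.73 [0.4387 0.2617 0.0671]
top reset_mouth 0.94 [0.4499 0.1369 0.0871]
top cal_mouth 0.79 [0.5026 0.1431 0.0876]
top gc_corner 0.65 [ 0.452  -0.3374  0.101 ]
top sampler_corner 0.87 [ 0.5577 -0.0865  0.0997]
top beaker 0.92 [ 0.4878 -0.007   0.0021]
top septa_jar 0.64 [ 0.5043 -0.0852  0.0033]
top vial_0 0.56 [0.4384 0.263  0.063 ]
top vial_6 0.56 [0.4384 0.263  0.063 ]
top vial_rack 0.85 [0.4623 0.3695 0.0008]
scene heater 0.61 [ 4.779e-01  1.636e-01 -3.000e-04]
scene switch_front 0.71 [0.4811 0.0755 0.0986]
scene switch_rear 0.51 [0.5118 0.0777 0.0946]
scene reset_top 0.62 [0.4574 0.1376 0.0731]
scene reset_mouth 0.7 [0.4517 0.1383 0.0866]
scene cal_mouth 0.64 [0.5032 0.142  0.0878]
scene gc_corner 0.88 [ 0.4574 -0.3388  0.1038]
scene sampler_corner 0.94 [ 0.5652 -0.0905  0.1021]
scene beaker 0.78 [ 0.4887 -0.0104  0.0027]
scene septa_jar 0.93 [ 0.5012 -0.0796  0.0024]
scene vial_0 0.6 [0.4384 0.2636 0.0629]
scene vial_6 0.6 [0.4384 0.2636 0.0629]
scene vial_rack 0.69 [0.4623 0.3648 0.0006]
```

View pics/top.png

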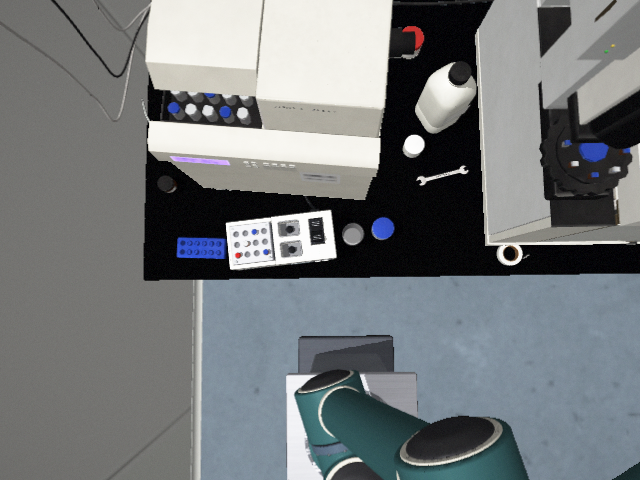

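View pics/scene.png

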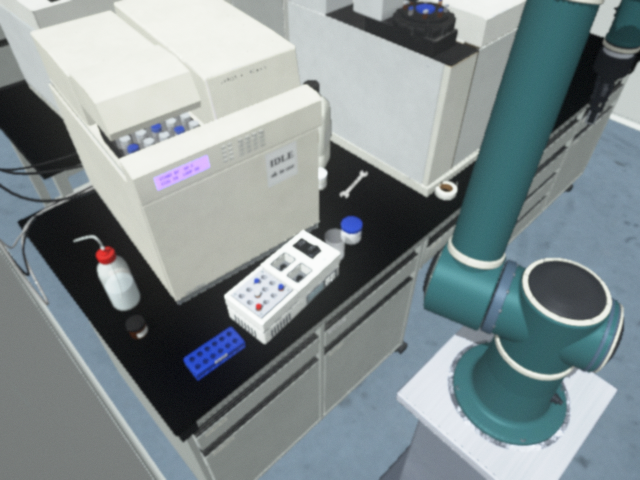

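{"op": "jog_arm", "data": {"motion": [{"fingers": -1,"translation": [26,-32,-5],"turn": 0},{"fingers": -1,"translation": [52,-64,-10],"turn": 0},{"fingers": -1,"translation": [78,-96,-15],"turn": 0.5},{"fingers": -1,"translation": [104,-128,-20],"turn": 1},{"fingers": -1,"translation": [130,-160,-24],"turn": 1.5},{"fingers": -1,"translation": [156,-192,-24],"turn": 2},{"fingers": -1,"translation": [182,-224,-24],"turn": 2.5},{"fingers": -1,"translation": [208,-256,-24],"turn": 2.8},{"fingers": -1,"translation": [234,-288,-24],"turn": 2.8},{"fingers": -1,"translation": [256,-318,-24],"turn": 2.8}]}}

```text
clock: 2.23
tcp_pos: [0.361, -0.2488, 0.2512]
tcp_rot: [3.138, 0.151, 0.002]
contact_force: [0.1, 0.7, -0.7]
finger_gap: -0.0002
grasp_force: 0.0
```

{"op": "jog_arm", "data": {"motion": [{"fingers": -1,"translation": [9,-36,0],"turn": 0},{"fingers": -1,"translation": [18,-72,0],"turn": 0},{"fingers": -1,"translation": [27,-108,0],"turn": 0},{"fingers": -1,"translation": [37,-145,0],"turn": 0},{"fingers": -1,"translation": [47,-182,0],"turn": 0},{"fingers": -1,"translation": [57,-219,0],"turn": 0},{"fingers": -1,"translation": [67,-256,0],"turn": 0},{"fingers": -1,"translation": [77,-290,0],"turn": 0},{"fingers": -1,"translation": [85,-316,0],"turn": 0},{"fingers": -1,"translation": [91,-332,0],"turn": 0}]}}

```text
clock: 3.07
tcp_pos: [0.4193, 0.0912, 0.2513]
tcp_rot: [-3.137, -0.156, -0.002]
contact_force: [0.3, -0.2, 0.3]
finger_gap: -0.0002
grasp_force: 0.0
```

```bash
python3 - <<'E'
from h import *
T=['heater','switch_front','switch_rear','reset_top','reset_mouth','cal_mouth','sampler_corner','beaker']
st,_=look('wrist',T,'pics/w1.png');print(st['tcp_pos'],st['tcp_rot'],st['clock'])
E
```

```text
wrist heater 0.68 [ 0.4718  0.1605 -0.0006]
wrist switch_front 0.8 [0.4803 0.0755 0.0989]
wrist switch_rear 0.82 [0.5118 0.0797 0.0928]
wrist reset_top 0.76 [0.4576 0.1379 0.0679]
wrist reset_mouth 0.9 [0.4558 0.1422 0.0843]
wrist cal_mouth 0.68 [0.5049 0.1412 0.0823]
wrist sampler_corner 0.67 [ 0.5656 -0.0879  0.1008]
wrist beaker 0.88 [ 0.4877 -0.0089 -0.0008]
[0.41925721 0.0911844  0.25127029] [-3.13671998e+00 -1.55569673e-01 -1.61307702e-03] 3.0667
```

View pics/w1.png

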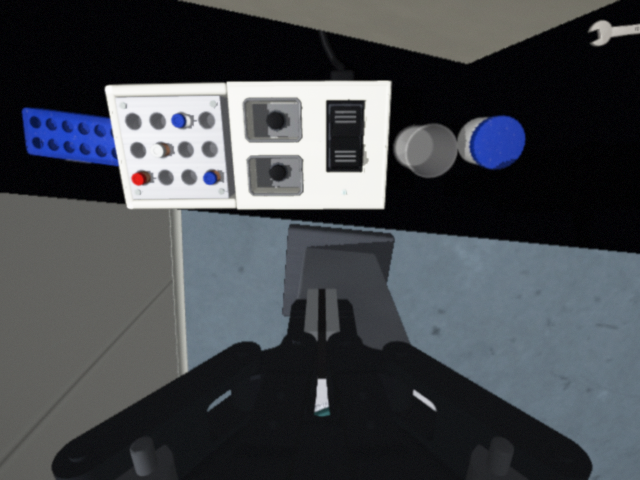

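```bash
cat >> h.py <<'E'
def back(pic,st,px,z):
    f=240/np.tan(np.radians(pic['vfov'])/2);K=np.array([[f,0,pic['cx']],[0,f,pic['cy']],[0,0,1]])
    u=cv2.undistortPoints(np.array(px,float).reshape(-1,1,2),K,np.array(pic['dist']))[:,0]
    o=w(pic,[0,0,0],st);out=[]
    for a in u:
        d=w(pic,[a[0],a[1],1],st)-o; out.append(o+d*(z-o[2])/d[2])
    return np.array(out)
E
python3 - <<'E'
from h import *
st,p=look('wrist',['reset_mouth','switch_front'])
b=back(p,st,[(246,97),(301,98),(301,142),(246,139),(248,155),(304,155),(303,195),(250,194),(391,81),(386,208),(228,82),(127,209)],.086)
print(b.round(4)); print('rear well',b[:4].mean(0),'front',b[4:8].mean(0),'cam',w(p,[0,0,0],st))
c=p['frame'][70:220,220:400]; cv2.imwrite('pics/w1c.png',cv2.resize(c[:,:,::-1],None,fx=4,fy=4,interpolation=cv2.INTER_CUBIC)[:600,:800])
E
```

```text
wrist reset_mouth 0.57 [0.4555 0.1381 0.086 ]
wrist switch_front 0.97 [0.4797 0.0741 0.0988]
[[0.518  0.1624 0.086 ]
 [0.5216 0.1149 0.086 ]
 [0.4848 0.112  0.086 ]
 [0.4828 0.1615 0.086 ]
 [0.4688 0.1593 0.086 ]
 [0.4736 0.1084 0.086 ]
 [0.4367 0.1064 0.086 ]
 [0.4329 0.1564 0.086 ]
 [0.5427 0.0393 0.086 ]
 [0.4318 0.0264 0.086 ]
 [0.5287 0.1782 0.086 ]
 [0.4072 0.2751 0.086 ]]
rear well [0.50178819 0.13770154 0.086     ] front [0.45301421 0.13261736 0.086     ] cam [0.50216193 0.09524048 0.39731621]
```

View pics/w1c.png

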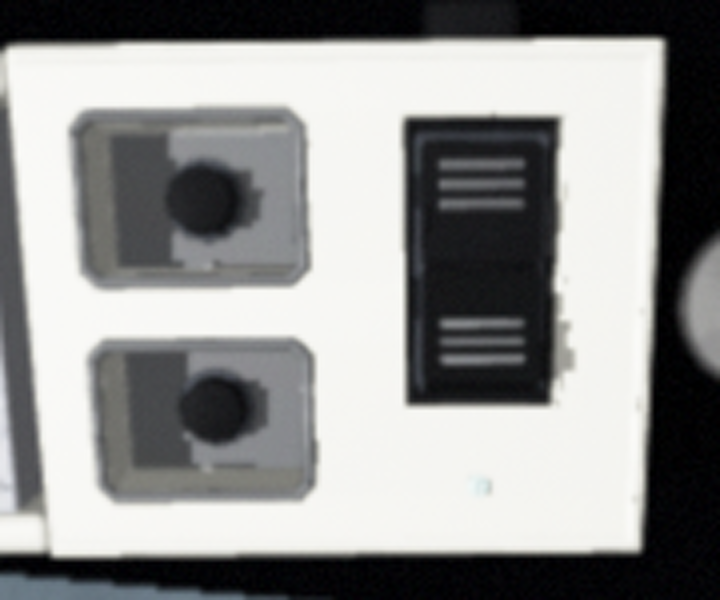

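```bash
python3 - <<'E'
from h import *
st,p=look('wrist',['reset_mouth','switch_front','switch_rear','cal_mouth'])
c=lambda L:[(x/4+220-.4,y/4+70-.4) for x,y in L]
f=back(p,st,c([(88,338),(312,338),(317,500),(97,500)]),.086).mean(0)
r=back(p,st,c([(70,107),(307,107),(312,287),(80,290)]),.086).mean(0)
e=back(p,st,c([(665,40),(642,552)]),.086)
z=back(p,st,c([(405,117),(560,117),(550,403),(407,405)]),.089).mean(0)
print(f,r,e,z)
loc=np.array([(-24.5,-22),(24.5,-22),(56,-125),(-56,-125),(10,-86)])/1000
wl=np.array([f,r,e[0],e[1],z])[:,:2]
m=loc.mean(0);n=wl.mean(0);U,S,V=np.linalg.svd((loc-m).T@(wl-n));A=(U@V).T
yaw=np.arctan2(A[1,0],A[0,0]);t=n-A@m;print('yaw',np.degrees(yaw),'origin',t,'res mm',((loc@A.T+t-wl)*1000).round(1).tolist())
Rt=R(st['tcp_rot']);print('tool x deg',np.degrees(np.arctan2(Rt[1,0],Rt[0,0])),st['tcp_pos'])
for nme,l in dict(front=(-5,-86),reset=(-24.5,-22),rear=(25,-86)).items():
    g=A@(np.array(l)/1000)+t;print(nme,g,((Rt.T@(np.array([*g,.2])-st['tcp_pos']))*1000).round(1))
print(Rt.round(4))
E
```

```text
wrist reset_mouth 0.91 [0.4578 0.138  0.0827]
wrist switch_front 0.97 [0.4769 0.0772 0.0993]
wrist switch_rear 0.59 [0.5097 0.0813 0.0899]
wrist cal_mouth 0.73 [0.5044 0.1419 0.083 ]
[0.45293334 0.13835494 0.086     ] [0.50131231 0.14325614 0.086     ] [[0.54344849 0.04431856 0.086     ]
 [0.4317288  0.03242864 0.086     ]] [0.49361288 0.07852029 0.089     ]
yaw 5.92451066848062 origin [0.47477328 0.16276334] res mm [[-0.3, -0.0], [0.1, 0.2], [-0.1, -0.1], [0.2, 0.2], [-0.0, -0.3]]
tool x deg 5.44635092129468 [0.41920271 0.08763991 0.25091954]
front [0.47867673 0.0767066 ] [58.2 16.5 50.9]
reset [0.45267493 0.13835201] [ 38.1 -47.3  50.9]
rear [0.5085165  0.07980314] [88.2 16.3 50.9]
[[ 9.955e-01  9.490e-02  1.000e-04]
 [ 9.490e-02 -9.955e-01 -0.000e+00]
 [ 1.000e-04  1.000e-04 -1.000e+00]]
```

{"op": "jog_arm", "data": {"motion": [{"fingers": -1,"translation": [20,5,20],"turn": -0.1},{"fingers": -1,"translation": [40,11,40],"turn": -0.1},{"fingers": -1,"translation": [58,16,60],"turn": -0.1},{"fingers": -1,"translation": [58,16,80],"turn": -0.1},{"fingers": -1,"translation": [58,16,100],"turn": -0.1},{"fingers": -1,"translation": [58,16,112],"turn": -0.1},{"fingers": -1,"translation": [58,16,112],"turn": -0.1},{"fingers": -1,"translation": [58,16,112],"turn": -0.1},{"fingers": -1,"translation": [58,16,112],"turn": -0.1},{"fingers": -1,"translation": [58,16,112],"turn": -0.1}]}}

```text
clock: 4.75
tcp_pos: [0.4797, 0.0782, 0.1406]
tcp_rot: [-3.137, -0.165, -0.005]
contact_force: [-0.4, 0.1, -0.2]
finger_gap: 0.0002
grasp_force: 0.0
```

```bash
python3 - <<'E'
from h import *
st,p=look('wrist',['switch_front','reset_mouth'],'pics/w2.png');print(st['tcp_pos'],st['tcp_rot'],st['contact_force'],st['clock'])
E
```

```text
wrist switch_front 0.8 [0.4793 0.0757 0.101 ]
wrist reset_mouth 0.96 [0.4584 0.1352 0.0885]
[0.47969013 0.07818454 0.14060324] [-3.13705339 -0.16537928 -0.00485239] [-0.38764363  0.08618703 -0.16844616] 4.75
```

View pics/w2.png

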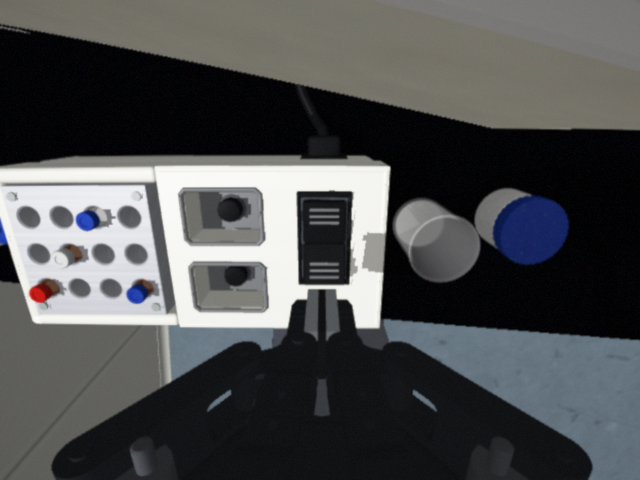

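```bash
python3 - <<'E'
from h import *
st,p=look('wrist',[])
T=np.array(p['T_tool_cam']);Ti=np.linalg.inv(T);f=240/np.tan(np.radians(p['vfov'])/2)
K=np.array([[f,0,p['cx']],[0,f,p['cy']],[0,0,1]])
q=np.array([[x,y,z] for z in (0,.025) for x in(-.011,0,.011) for y in(-.014,0,.014)])
q=np.vstack([q,[[0,0,.0476]]])
print(np.c_[q*1000,cv2.projectPoints(q,cv2.Rodrigues(Ti[:3,:3])[0],Ti[:3,3],K,np.array(p['dist']))[0][:,0]].round(0))
b=back(p,st,[(298,192),(352,192),(349,284),(299,284)],.089);print(b,b.mean(0))
b=back(p,st,[(308,290),(337,290)],.115);print(b)
E
```

```text
[[-11. -14.   0. 294. 320.]
 [-11.   0.   0. 321. 320.]
 [-11.  14.   0. 349. 320.]
 [  0. -14.   0. 293. 301.]
 [  0.   0.   0. 321. 301.]
 [  0.  14.   0. 350. 301.]
 [ 11. -14.   0. 293. 281.]
 [ 11.   0.   0. 321. 281.]
 [ 11.  14.   0. 350. 281.]
 [-11. -14.  25. 297. 296.]
 [-11.   0.  25. 321. 296.]
 [-11.  14.  25. 346. 296.]
 [  0. -14.  25. 297. 279.]
 [  0.   0.  25. 321. 279.]
 [  0.  14.  25. 346. 279.]
 [ 11. -14.  25. 296. 261.]
 [ 11.   0.  25. 321. 261.]
 [ 11.  14.  25. 347. 261.]
 [  0.   0.  48. 321. 263.]]
[[0.52223492 0.09678502 0.089     ]
 [0.52567352 0.06467365 0.089     ]
 [0.46501263 0.0583664  0.089     ]
 [0.46152243 0.09101411 0.089     ]] [0.49361088 0.0777098  0.089     ]
[[0.47146495 0.08501381 0.115     ]
 [0.47323523 0.06846097 0.115     ]]
```

```bash
python3 - <<'E'
from h import *
for i,n in enumerate(['w1','w2']):
    a=cv2.imread(f'pics/{n}.png')[235:335,260:390]
    a=(255*(a/255.)**.45).astype('uint8'); a=cv2.resize(a,None,fx=3,fy=5.,interpolation=cv2.INTER_CUBIC)
    b=a if i==0 else np.hstack([b,a])
cv2.imwrite('pics/z.png',b)
E
```

```text
(no output)
```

View pics/z.png

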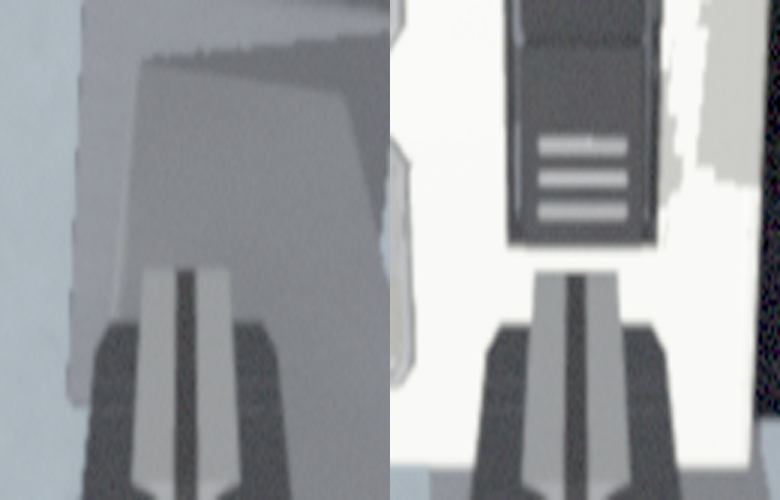

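```bash
python3 - <<'E'
from h import *
st,p=look('scene',[])
f=240/np.tan(np.radians(p['vfov'])/2);K=np.array([[f,0,p['cx']],[0,f,p['cy']],[0,0,1]])
Rt=R(st['tcp_rot']);q=np.array([[0,0,0],[.011,0,.025],[-.011,0,.025],[0,.008,.025],[0,-.008,.025]])@Rt.T+st['tcp_pos']
u=cv2.projectPoints(q,np.array(p['rvec']),np.array(p['tvec']),K,np.array(p['dist']))[0][:,0]
print(u, robot.nose_length)
x0,y0=int(u[0,0])-40,int(u[0,1])-32
a=p['frame'][y0:y0+60,x0:x0+80,::-1].copy();a=cv2.resize(a,None,fx=10,fy=10,interpolation=cv2.INTER_CUBIC)
for k,(x,y) in enumerate(u): cv2.circle(a,(int((x-x0+.5)*10),int((y-y0+.5)*10)),4,[(0,0,255),(0,255,0),(255,0,0),(0,255,255),(255,0,255)][k],-1)
cv2.imwrite('pics/s2.png',a)
pw=robot.grab_frame('wrist');print(np.array(pw['T_tool_cam']).round(3))
E
```

```text
[[310.22364903 235.511379  ]
 [306.62326271 241.04335402]
 [314.16311598 245.71748928]
 [312.72801168 241.35318435]
 [308.00488446 245.40166426]] 0.025
[[ 0.001 -0.946 -0.323  0.083]
 [ 1.     0.001  0.    -0.   ]
 [-0.    -0.323  0.946 -0.146]
 [ 0.     0.     0.     1.   ]]
```

View pics/s2.png

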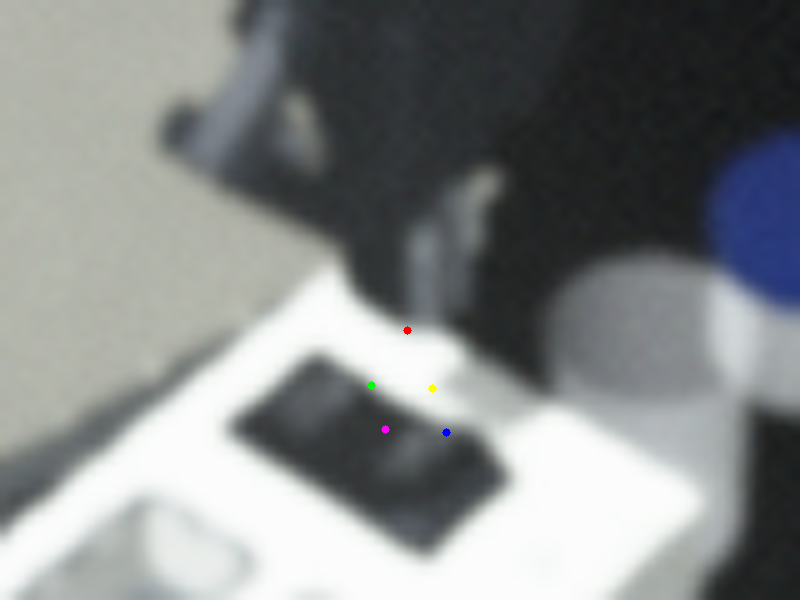

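{"op": "jog_arm", "data": {"motion": [{"fingers": -1,"translation": [0,0,4],"turn": 0},{"fingers": -1,"translation": [0,0,8],"turn": 0},{"fingers": -1,"translation": [0,0,10],"turn": 0},{"fingers": -1,"translation": [0,0,12],"turn": 0},{"fingers": -1,"translation": [0,0,13],"turn": 0},{"fingers": -1,"translation": [0,0,14],"turn": 0},{"fingers": -1,"translation": [0,0,15],"turn": 0},{"fingers": -1,"translation": [0,0,16],"turn": 0},{"fingers": -1,"translation": [0,0,16],"turn": 0},{"fingers": -1,"translation": [0,0,16],"turn": 0}]}}

```text
clock: 5.88
tcp_pos: [0.4785, 0.078, 0.1229]
tcp_rot: [-3.137, -0.165, -0.0]
contact_force: [-0.4, -0.3, -0.0]
finger_gap: -0.0001
grasp_force: 0.0
```

{"op": "jog_arm", "data": {"motion": [{"fingers": -1,"translation": [0,0,1],"turn": 0},{"fingers": -1,"translation": [0,0,2],"turn": 0},{"fingers": -1,"translation": [0,0,3],"turn": 0},{"fingers": -1,"translation": [0,0,4],"turn": 0},{"fingers": -1,"translation": [0,0,5],"turn": 0},{"fingers": -1,"translation": [0,0,5],"turn": 0},{"fingers": -1,"translation": [0,0,6],"turn": 0},{"fingers": -1,"translation": [0,0,6],"turn": 0},{"fingers": -1,"translation": [0,0,7],"turn": 0},{"fingers": -1,"translation": [0,0,7],"turn": 0}]}}

```text
clock: 6.72
tcp_pos: [0.4784, 0.078, 0.1157]
tcp_rot: [3.137, 0.165, -0.0]
contact_force: [-0.3, -0.0, 0.1]
finger_gap: 0.0
grasp_force: 0.0
```

```bash
python3 - <<'E'
from h import *
st,p=look('scene',[]);print(st['tcp_pos'],st['contact_force'],st['clock'])
f=240/np.tan(np.radians(p['vfov'])/2);K=np.array([[f,0,p['cx']],[0,f,p['cy']],[0,0,1]])
Rt=R(st['tcp_rot']);q=np.array([[0,0,0],[.011,0,.025],[-.011,0,.025],[-.011,0,-.01]])@Rt.T+st['tcp_pos']
u=cv2.projectPoints(q,np.array(p['rvec']),np.array(p['tvec']),K,np.array(p['dist']))[0][:,0]
x0,y0=270,205
a=p['frame'][y0:y0+60,x0:x0+80,::-1].copy();a=cv2.resize(a,None,fx=5,fy=5,interpolation=cv2.INTER_CUBIC)
for k,(x,y) in enumerate(u): cv2.circle(a,(int((x-x0+.5)*5),int((y-y0+.5)*5)),3,[(0,0,255),(0,255,0),(255,0,0),(0,255,255)][k],-1)
b=robot.grab_frame('wrist')['frame'][190:340,250:400,::-1];b=cv2.resize(b,(400,300))
cv2.imwrite('pics/s3.png',np.hstack([a,b]))
E
```

```text
[0.47837303 0.07797651 0.11572241] [-0.27874622 -0.02392793  0.13012134] 6.7167
```

View pics/s3.png

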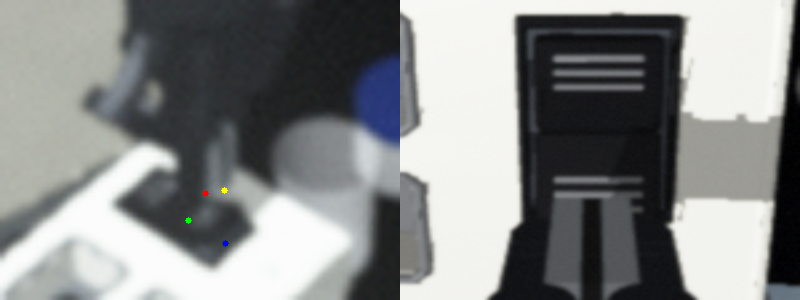

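{"op": "jog_arm", "data": {"motion": [{"fingers": -1,"translation": [0,0,2],"turn": 0},{"fingers": -1,"translation": [0,0,4],"turn": 0},{"fingers": -1,"translation": [0,0,6],"turn": 0},{"fingers": -1,"translation": [0,0,8],"turn": 0},{"fingers": -1,"translation": [0,0,9],"turn": 0},{"fingers": -1,"translation": [0,0,10],"turn": 0},{"fingers": -1,"translation": [0,0,11],"turn": 0},{"fingers": -1,"translation": [0,0,12],"turn": 0},{"fingers": -1,"translation": [0,0,13],"turn": 0},{"fingers": -1,"translation": [0,0,14],"turn": 0}]}}

```text
clock: 7.65
tcp_pos: [0.4785, 0.078, 0.1018]
tcp_rot: [-3.137, -0.165, -0.0]
contact_force: [1.1, 1.0, 1.3]
finger_gap: 0.0001
grasp_force: 0.0
```

{"op": "jog_arm", "data": {"motion": [{"fingers": -1,"translation": [0,0,1],"turn": 0},{"fingers": -1,"translation": [0,0,2],"turn": 0},{"fingers": -1,"translation": [0,0,3],"turn": 0},{"fingers": -1,"translation": [0,0,4],"turn": 0},{"fingers": -1,"translation": [0,0,5],"turn": 0},{"fingers": -1,"translation": [0,0,6],"turn": 0},{"fingers": -1,"translation": [0,0,7],"turn": 0},{"fingers": -1,"translation": [0,0,8],"turn": 0},{"fingers": -1,"translation": [0,0,8],"turn": 0},{"fingers": -1,"translation": [0,0,8],"turn": 0}]}}

```text
clock: 8.48
tcp_pos: [0.4784, 0.078, 0.0938]
tcp_rot: [-3.137, -0.165, 0.0]
contact_force: [-0.7, -0.5, 1.7]
finger_gap: -0.0001
grasp_force: 0.7
```

{"op": "jog_arm", "data": {"motion": [{"fingers": -1,"translation": [0,0,0.5],"turn": 0},{"fingers": -1,"translation": [0,0,1],"turn": 0},{"fingers": -1,"translation": [0,0,1.5],"turn": 0},{"fingers": -1,"translation": [0,0,2],"turn": 0},{"fingers": -1,"translation": [0,0,2.5],"turn": 0},{"fingers": -1,"translation": [0,0,3],"turn": 0},{"fingers": -1,"translation": [0,0,3.5],"turn": 0},{"fingers": -1,"translation": [0,0,4],"turn": 0},{"fingers": -1,"translation": [0,0,4],"turn": 0},{"fingers": -1,"translation": [0,0,4],"turn": 0}]}}

```text
clock: 9.32
tcp_pos: [0.4786, 0.078, 0.0897]
tcp_rot: [-3.137, -0.165, -0.001]
contact_force: [-1.4, -0.1, 1.2]
finger_gap: -0.0001
grasp_force: 0.2
```

```bash
python3 - <<'E'
from h import *
st,p=look('wrist',['switch_front','switch_rear','reset_mouth'],'pics/w4.png');print(st['tcp_pos'],st['contact_force'],st['clock'])
a=cv2.imread('pics/w4.png')[150:350,150:450];a=(255*(a/255.)**.5).astype('uint8')
cv2.imwrite('pics/w4c.png',cv2.resize(a,(780,520)))
E
```

```text
wrist switch_rear 0.74 [0.5047 0.1416 0.0834]
wrist reset_mouth 0.82 [0.4563 0.1374 0.0834]
[0.47859897 0.07799004 0.0897457 ] [-1.3899479  -0.05021203  1.23547581] 9.3167
```

View pics/w4c.png

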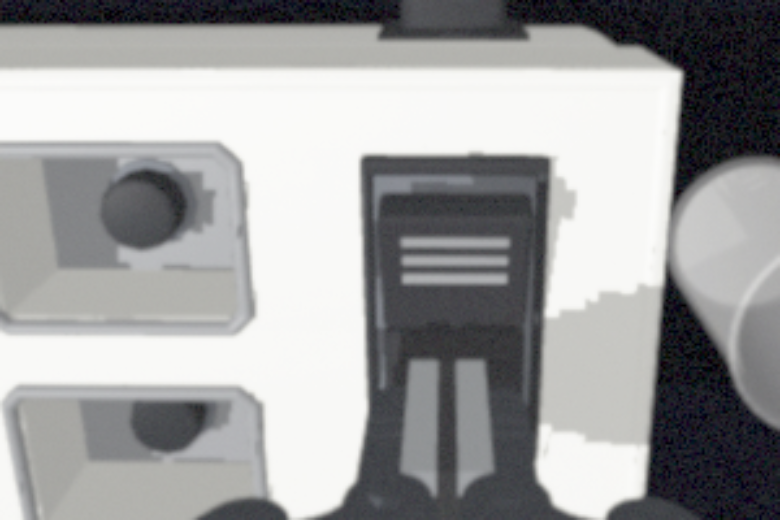

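{"op": "jog_arm", "data": {"motion": [{"fingers": -1,"translation": [0,0,0.5],"turn": 0},{"fingers": -1,"translation": [0,0,1],"turn": 0},{"fingers": -1,"translation": [0,0,1.5],"turn": 0},{"fingers": -1,"translation": [0,0,2],"turn": 0},{"fingers": -1,"translation": [0,0,2.5],"turn": 0},{"fingers": -1,"translation": [0,0,3],"turn": 0},{"fingers": -1,"translation": [0,0,3],"turn": 0},{"fingers": -1,"translation": [0,0,3],"turn": 0},{"fingers": -1,"translation": [0,0,3],"turn": 0},{"fingers": -1,"translation": [0,0,3],"turn": 0}]}}

```text
clock: 10.35
tcp_pos: [0.4787, 0.078, 0.0885]
tcp_rot: [3.137, 0.165, 0.0]
contact_force: [-4.3, -1.2, 13.0]
finger_gap: -0.0002
grasp_force: 6.1
```

{"op": "jog_arm", "data": {"motion": [{"fingers": -1,"translation": [0,0,-12],"turn": 0},{"fingers": -1,"translation": [0,0,-30],"turn": 0},{"fingers": -1,"translation": [-5,-10,-40],"turn": 0},{"fingers": -1,"translation": [-12,-35,-40],"turn": 0},{"fingers": -1,"translation": [-19.5,-58,-40],"turn": 0},{"fingers": -1,"translation": [-19.5,-62.5,-40],"turn": 0},{"fingers": -1,"translation": [-19.5,-62.5,-30],"turn": 0},{"fingers": -1,"translation": [-19.5,-62.5,-20],"turn": 0},{"fingers": -1,"translation": [-19.5,-62.5,-15],"turn": 0},{"fingers": -1,"translation": [-19.5,-62.5,-15],"turn": 0}]}}

```text
clock: 11.18
tcp_pos: [0.4508, 0.137, 0.0993]
tcp_rot: [3.136, 0.164, -0.007]
contact_force: [0.0, -0.1, -0.1]
finger_gap: 0.0005
grasp_force: 0.0
```

```bash
python3 - <<'E'
from h import *
st,p=look('wrist',['switch_front','switch_rear','reset_mouth','cal_mouth','vial_0'],'pics/w5.png');print(st['tcp_pos'],st['contact_force'],st['clock'])
a=cv2.imread('pics/w5.png')[150:390,150:470];a=(255*(a/255.)**.6).astype('uint8')
cv2.imwrite('pics/w5c.png',cv2.resize(a,(800,600)))
E
```

```text
wrist switch_front 0.68 [0.4757 0.0713 0.0906]
wrist switch_rear 0.57 [0.5107 0.0787 0.0972]
wrist reset_mouth 0.67 [0.4527 0.1381 0.0876]
wrist cal_mouth 0.85 [0.5057 0.1434 0.0824]
wrist vial_0 0.94 [0.4669 0.2434 0.0628]
[0.45078487 0.13698718 0.09929445] [ 0.01598956 -0.06432982 -0.10719465] 11.1833
```

View pics/w5c.png

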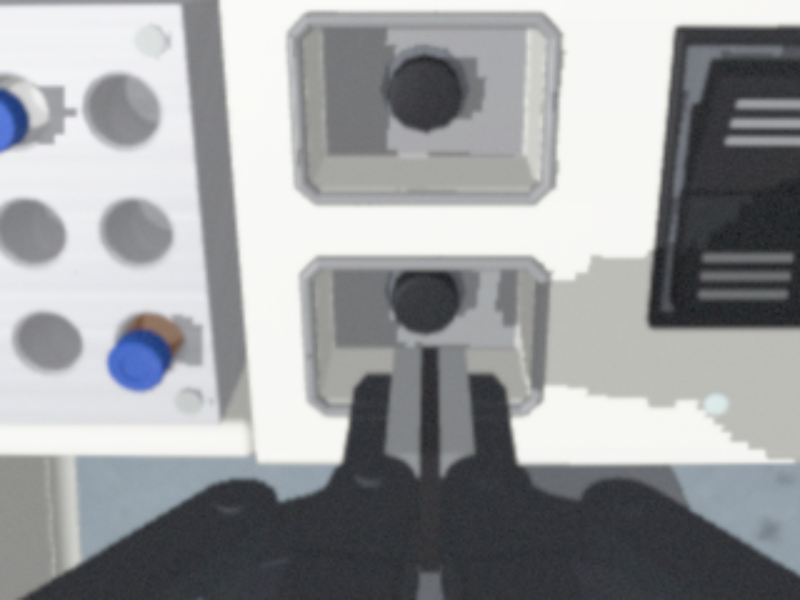

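{"op": "jog_arm", "data": {"motion": [{"fingers": -1,"translation": [0,0,0],"turn": 0},{"fingers": -1,"translation": [0,0,2],"turn": 0},{"fingers": -1,"translation": [0,0,6],"turn": 0},{"fingers": -1,"translation": [0,0,10],"turn": 0},{"fingers": -1,"translation": [0,0,14],"turn": 0},{"fingers": -1,"translation": [0,0,18],"turn": 0},{"fingers": -1,"translation": [0,0,22],"turn": 0},{"fingers": -1,"translation": [0,0,26],"turn": 0},{"fingers": -1,"translation": [0,0,28],"turn": 0},{"fingers": -1,"translation": [0,0,28],"turn": 0}]}}

```text
clock: 12.32
tcp_pos: [0.4519, 0.138, 0.0731]
tcp_rot: [3.137, 0.165, -0.002]
contact_force: [0.3, 0.1, -0.3]
finger_gap: -0.0
grasp_force: 0.0
```

Free of contact; the key should be met at about TCP 0.0665 and bottom at about 0.0605.

{"op": "jog_arm", "data": {"motion": [{"fingers": -1,"translation": [0,0,2],"turn": 0},{"fingers": -1,"translation": [0,0,4],"turn": 0},{"fingers": -1,"translation": [0,0,6],"turn": 0},{"fingers": -1,"translation": [0,0,7],"turn": 0},{"fingers": -1,"translation": [0,0,8],"turn": 0},{"fingers": -1,"translation": [0,0,9],"turn": 0},{"fingers": -1,"translation": [0,0,10],"turn": 0},{"fingers": -1,"translation": [0,0,11],"turn": 0},{"fingers": -1,"translation": [0,0,11],"turn": 0},{"fingers": -1,"translation": [0,0,11],"turn": 0}]}}

```text
clock: 13.15
tcp_pos: [0.4525, 0.1381, 0.063]
tcp_rot: [-3.137, -0.165, -0.0]
contact_force: [-1.2, -0.5, 3.0]
finger_gap: -0.0
grasp_force: 1.5
```

{"op": "jog_arm", "data": {"motion": [{"fingers": -1,"translation": [0,0,0.5],"turn": 0},{"fingers": -1,"translation": [0,0,1],"turn": 0},{"fingers": -1,"translation": [0,0,1.5],"turn": 0},{"fingers": -1,"translation": [0,0,2],"turn": 0},{"fingers": -1,"translation": [0,0,2.5],"turn": 0},{"fingers": -1,"translation": [0,0,3],"turn": 0},{"fingers": -1,"translation": [0,0,3.5],"turn": 0},{"fingers": -1,"translation": [0,0,4],"turn": 0},{"fingers": -1,"translation": [0,0,4],"turn": 0},{"fingers": -1,"translation": [0,0,4],"turn": 0}]}}

```text
clock: 13.98
tcp_pos: [0.4526, 0.1381, 0.0605]
tcp_rot: [3.137, 0.165, -0.001]
contact_force: [-5.8, -1.5, 16.6]
finger_gap: -0.0001
grasp_force: 8.3
```

{"op": "jog_arm", "data": {"motion": [{"fingers": -1,"translation": [0,0,1],"turn": 0},{"fingers": -1,"translation": [0,0,1],"turn": 0},{"fingers": -1,"translation": [0,0,-15],"turn": 0},{"fingers": -1,"translation": [0,0,-35],"turn": 0},{"fingers": -1,"translation": [0,0,-55],"turn": 0},{"fingers": -1,"translation": [0,0,-65],"turn": 0},{"fingers": -1,"translation": [8,15,-65],"turn": 0},{"fingers": -1,"translation": [24,40,-65],"turn": 0},{"fingers": -1,"translation": [40,60,-65],"turn": 0},{"fingers": -1,"translation": [49,64,-65],"turn": 0}]}}

```text
clock: 14.82
tcp_pos: [0.5097, 0.0775, 0.1237]
tcp_rot: [3.136, 0.163, 0.002]
contact_force: [0.3, -0.5, -0.1]
finger_gap: -0.0001
grasp_force: 0.0
```

```bash
python3 - <<'E'
from h import *
st,p=look('wrist',['switch_front','switch_rear','reset_top','cal_mouth'],'pics/w6.png');print(st['tcp_pos'],st['tcp_rot'],st['contact_force'],st['clock'])
st,p=look('wrist',[]);print(st['tcp_pos'])
E
```

```text
wrist reset_top 0.78 [0.4533 0.1364 0.064 ]
wrist cal_mouth 0.75 [0.504  0.1414 0.0859]
[0.50973012 0.07745056 0.12366801] [3.13632266e+00 1.62717542e-01 2.43752449e-03] [ 0.26209909 -0.45370307 -0.08044471] 14.8167
[0.50686236 0.08013813 0.12310062]
```

View pics/w6.png

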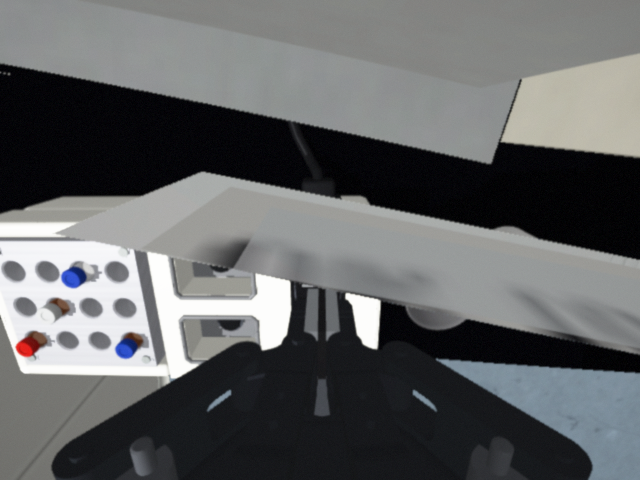

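{"op": "jog_arm", "data": {"motion": [{"fingers": -1,"translation": [0,0,6],"turn": 0},{"fingers": -1,"translation": [0,0,12],"turn": 0},{"fingers": -1,"translation": [0,0,17],"turn": 0},{"fingers": -1,"translation": [0,0,21],"turn": 0},{"fingers": -1,"translation": [0,0,23],"turn": 0},{"fingers": -1,"translation": [0,0,25],"turn": 0},{"fingers": -1,"translation": [0,0,27],"turn": 0},{"fingers": -1,"translation": [0,0,29],"turn": 0},{"fingers": -1,"translation": [0,0,30],"turn": 0},{"fingers": -1,"translation": [0,0,30],"turn": 0}]}}

```text
clock: 15.95
tcp_pos: [0.5087, 0.0797, 0.0943]
tcp_rot: [-3.137, -0.165, -0.002]
contact_force: [0.1, -0.3, 1.3]
finger_gap: -0.0001
grasp_force: 0.4
```

{"op": "jog_arm", "data": {"motion": [{"fingers": -1,"translation": [0,0,1],"turn": 0},{"fingers": -1,"translation": [0,0,2],"turn": 0},{"fingers": -1,"translation": [0,0,3],"turn": 0},{"fingers": -1,"translation": [0,0,4],"turn": 0},{"fingers": -1,"translation": [0,0,5],"turn": 0},{"fingers": -1,"translation": [0,0,6],"turn": 0},{"fingers": -1,"translation": [0,0,7],"turn": 0},{"fingers": -1,"translation": [0,0,7.5],"turn": 0},{"fingers": -1,"translation": [0,0,8],"turn": 0},{"fingers": -1,"translation": [0,0,8],"turn": 0}]}}

```text
clock: 16.78
tcp_pos: [0.5085, 0.0796, 0.0884]
tcp_rot: [3.137, 0.165, 0.001]
contact_force: [-4.6, -0.3, 18.4]
finger_gap: 0.0002
grasp_force: 9.1
```

End stop reached (18 N at 0.0884). Lift and draw back toward the robot for a check.

{"op": "jog_arm", "data": {"motion": [{"fingers": -1,"translation": [0,0,0],"turn": 0},{"fingers": -1,"translation": [0,0,-20],"turn": 0},{"fingers": -1,"translation": [0,0,-45],"turn": 0},{"fingers": -1,"translation": [0,0,-70],"turn": 0},{"fingers": -1,"translation": [-20,0,-100],"turn": 0},{"fingers": -1,"translation": [-45,0,-130],"turn": 0},{"fingers": -1,"translation": [-70,0,-155],"turn": 0},{"fingers": -1,"translation": [-88,0,-162],"turn": 0},{"fingers": -1,"translation": [-88,0,-162],"turn": 0},{"fingers": -1,"translation": [-88,0,-162],"turn": 0}]}}

```text
clock: 17.62
tcp_pos: [0.4197, 0.0703, 0.2476]
tcp_rot: [3.137, 0.165, 0.0]
contact_force: [0.1, 0.5, 0.2]
finger_gap: 0.0
grasp_force: 0.0
```

```bash
python3 - <<'E'
from h import *
st,p=look('wrist',['switch_front','switch_rear','reset_top','beaker','septa_jar','vial_rack','vial_0'],'pics/w7.png');print(st['tcp_pos'],st['contact_force'],st['clock'])
a=cv2.imread('pics/w7.png')[70:220,220:400];cv2.imwrite('pics/w7c.png',cv2.resize(a,(720,600),interpolation=cv2.INTER_CUBIC))
E
```

```text
wrist switch_front 0.93 [0.4763 0.0754 0.1021]
wrist switch_rear 0.93 [0.513  0.0783 0.0893]
wrist reset_top 0.74 [0.4539 0.1366 0.0618]
wrist beaker 0.87 [ 0.4886 -0.0088 -0.0028]
wrist septa_jar 0.64 [ 0.5049 -0.0849 -0.0031]
wrist vial_rack 0.7 [0.4663 0.3649 0.0058]
wrist vial_0 0.76 [0.4936 0.223  0.0647]
[0.41972439 0.07025684 0.24763216] [0.12388691 0.54203889 0.20600049] 17.6167
```

View pics/w7c.png

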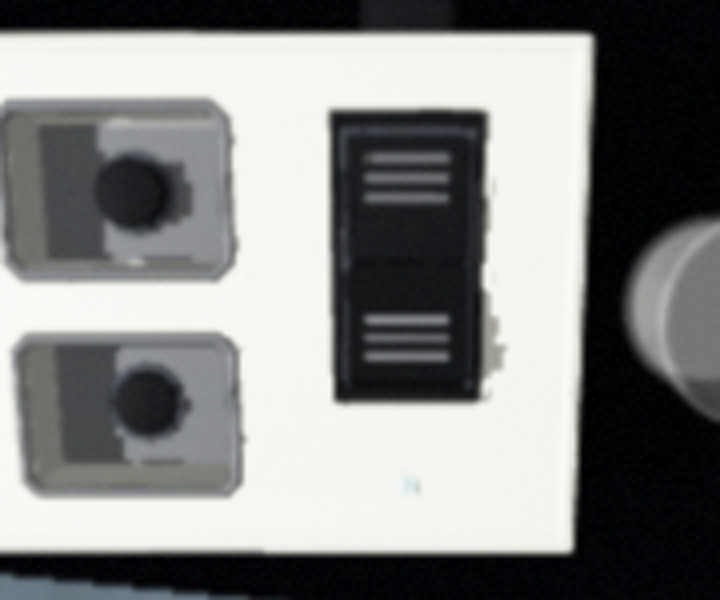

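The crop shows the rocker on again: front half raised at (408,338), and the stripe pattern matches the start. The reset key at (148,402) is down, with almost no shadow, while the cal key at (132,190) still casts one. The beaker, jar and rack have not moved.

```bash
python3 -c "
from cell import robot
print(robot.close_job())"
```

```text
the job is handed in; nothing more can be done
None
```

The heater was switched off, the reset key pushed fully down (it stayed down), and the heater switched on again; I handed the job in at about 18 s, with the calibration key unpressed, the beaker, jar and rack unmoved, and the arm clear of everything.

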